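Seat the proud connector housing and signal the press

TASK

One of the three black connector housings in the metal nests stands proud: with the fingertips, gently push it straight down until it is fully home like the other two, then press the large domed button on the control box right down and let it spring back up. Do not press the button before the housing is home. Do not touch the two housings that are already home or the two small buttons, and leave every loose thing on the bench where it is; nothing is picked up or pulled out.

Things in the scene. Friction and masses are not known exactly. Their poses are not given: they have to be found in the camera images.
- proud_top (a point): The housing that stands proud: black connector housing (48 x 28 mm from above, 34 mm tall, flat top) upright in the pocket of an aluminium nest block. The point is the centre of its top face; x along the 48 mm side, z up. Top 58 to 62 mm above the bench at the start, 46 mm when home.
- nest_proud: The nest of the proud housing, fixed: aluminium block 76 mm (x) by 60 mm (y), top 40 mm above the bench, on a dark 106 x 60 x 8 mm foot plate; origin at the centre of its underside, on the axis of the housing. The two other nests are the same. A seated housing stands 6 mm above the block.
- proud (a joint): How far the proud housing has been pushed in, in m: 0.004 to 0.008 at the start, 0.020 fully home; grows downward. It slides straight down to a firm stop against 4 N friction plus slight drag (0.4 N at 15 mm/s), and stays where it is left.
- seated1_top (a point): A housing already fully home, not to be touched: black connector housing (48 x 28 mm from above, 34 mm tall, flat top) upright in the pocket of an aluminium nest block. The point is the centre of its top face; x along the 48 mm side, z up. Its top is 46 mm above the bench.
- seated2_top (a point): The other housing already fully home, not to be touched: black connector housing (48 x 28 mm from above, 34 mm tall, flat top) upright in the pocket of an aluminium nest block. The point is the centre of its top face; x along the 48 mm side, z up. Its top is 46 mm above the bench.
- panel: Grey control box, 150 mm (x) by 76 mm (y) by 50 mm high, fixed to the bench. Origin at the centre of its underside, z up. The large domed button is at x = +35 mm, y = 0 and the two small ones at x = -35 mm, y = +19 and -19 mm.
- start_top (a point): The large domed (mushroom) grey push button on the control box, 42 mm diameter. The point is the centre of its dome top, 80 mm above the bench at rest, z up. Press straight down.
- start (a joint): Travel of the large domed button in m: 0 at rest, 0.007 fully down; grows as pressed. Spring: about 1.6 N to start moving, 4.4 N fully down; springs back.
- small1_top (a point): Small flat round grey push button, 22 mm diameter, on the control box. Not to be touched. The point is the centre of its top, 62 mm above the bench at rest, z up. 
- small2_top (a point): Small flat round grey push button, 22 mm diameter, on the control box. Not to be touched. The point is the centre of its top, 62 mm above the bench at rest, z up. 
- small1 (a joint): Travel of one small button in m: 0 at rest, 0.005 fully down; must stay at 0.
- small2 (a joint): Travel of the other small button in m: 0 at rest, 0.005 fully down; must stay at 0.
- spare1: A loose spare housing (black, 48 x 28 x 34 mm tall) standing on the bench between the fixtures; origin at the centre of its underside. Leave it.
- spare2: Another loose spare housing, the same, standing on the bench; origin at the centre of its underside. Leave it.
- vial: Small loose bottle, 28 mm diameter, 70 mm tall, between the fixtures; origin at the centre of its underside. Leave it.
- oil: White loose plastic bottle, 60 mm diameter, 140 mm tall, towards the back of the bench; origin at the centre of its underside. Leave it.
- jar: Amber loose jar, 70 mm diameter, 80 mm tall, towards the back of the bench; origin at the centre of its underside. Leave it.
- screwdriver: Loose screwdriver lying flat towards the back of the bench. Leave it.

How it is judged:
By the outcome, as a careful person would: the job done as asked, in the order asked, and still so for the second after the job is handed in, with the robot touching nothing.
It also fails if it takes over 42 s, if anything falls off the work surface, if the arm or the gripper's body presses on something with over 40 N, if the wrist force passes 120 N, or if a joint passes its speed limit or range.

ROBOT

A 6-joint arm with a two-finger parallel gripper is mounted at the origin on the work surface. World frame = base frame: x ahead of the robot, y to its left, z up, the work surface at z = 0. Lengths are in m, angles in rad, forces in N, time in s.
With the tool pointing down it reaches from about 0.35 to 0.85 m from the base axis. Payload 8.1 kg.
Tool frame: the origin (TCP) lies on the centre line of the jaws, within the pads' length; the fingertips stand robot.tips_ahead ahead of it and the grasp point (between the pads) lies 6 mm ahead of it (robot.tips_ahead is the distance from the TCP to the fingertips, in m); z points along the fingers, y is the line along which they close (so a half turn about z gives the same grasp; the last joint's range is limited). The gripper opens to 93 mm and grips with 3 to 60 N. Pads are 15 mm wide; open, the fingers measure 128 mm over their backs; the gripper's body (75 mm by 188 mm) begins 65 mm behind the grasp point.
Start: joints at [-1.318, 0.13, 1.488, -0, 1.523, -0.085], TCP at [0.199, -0.566, 0.244] pointing down, gripper open.
Joint ranges: [-2.96, 2.96], [-0.89, 2.26], [0.02, 2.5], [-1.34, 4.48], [0, 2.73], [-2.66, 2.66]. Speed limits (rad/s): [2.39, 2.39, 2.79, 3.14, 3.14, 3.14].

INTERFACE

Orientations are given as a rotation vector (axis times angle).
In Python, from plant import robot gives the robot as it stands.
- The arm moves only by the tool apply_moves, never from a script. Its arguments are lists of equal length, an entry for each row: "delta_pos": the shift along the tool's x, y, z in cm, a list of three; "twist": the turn about the tool's z in rad. A call has 1 to 8 rows; each row shifts and turns the commanded pose from where the row before left it, along the tool's axes as they then stand; what a row does not reach is not made up. A row lasts 1/8 s, in which the tool goes at most 62.5 mm and 10.7 degrees, less where a joint would pass 70% of its speed; a pose out of reach is approached as far as the arm can. A call with a gripper value outside its range is refused whole. "gripper" is the finger opening in cm, from 0 to 9.3, set as the call begins (left out, the last holds). The fingers move at their own pace and stop on an object; "squeeze" is the grip in N (left out, the last holds). Time passes only in rows, so rows that do not move let the fingers close. It gives the time, the measured TCP pose, the force, the opening and the grip force at its end, in the units of the state.
- robot.read_state(): the state, without advancing time (a new reading comes with each control period).
- robot.read_camera(name): name is "scene" or "top"; returns a dict with "frame" (480x640x3 uint8, red, green, blue), "vertical_fov" (degrees; the focal length in pixels is half the picture's height over the tangent of half this angle, whatever the lens; pixels are square), "cx", "cy" (the principal point, pixels), "R" (3x3) and "t" (3): a world point X has camera coordinates R X + t. Camera axes: x right, y down, z forward; pixel columns grow to the right and rows downward; lengths in m; the calibration is good to about 2 mm. A picture is of the moment at which its call begins. There is no depth.
- robot.close_job(): hands the job in; it is judged then, once.
The state is a dict: "t": time; "q": joint angles; "dq": joint speeds; "joint_torque": joint torques, N m; "tool_pos": TCP position; "orientation": TCP orientation; "force": force on the tool from outside, world axes, zero at the start; "wrist_torque": the same for the moment, N m; "opening": finger opening in m; "gripper_force": force on a finger pad.
Only numpy, scipy, OpenCV 4.12 (cv2) and the standard library are available. Lean on these libraries where they do the work, as an engineer would, in place of code of your own. Each camera call takes 0.05 s, during which the arm holds its last target. There are 200 camera calls.

## Working session

There is one attempt and no reset: what is moved stays moved. The work goes in short steps, Python scripts to look and compute and a tool call to move; the robot and the scene stay as the last step left them, time stands still between calls to the robot, and variables do not carry over. Pictures are saved under pics/ and viewed, at most 10 in all, crops included, and the job is handed in when it is done.

Besides the shell and the picture viewer there is one more tool, called after "Emit:" by a JSON object that holds its "method" and its "body". apply_moves: Moves the arm, as the interface text tells. Its arguments: {"type":"object","properties":{"delta_pos":{"type":"array"},"twist":{"type":"array"},"gripper":{"type":"number"},"squeeze":{"type":"number"}},"required":["delta_pos","twist"]}

```bash
mkdir -p pics; cat > h.py <<'E'
import numpy as np,cv2
from plant import robot
def shot(cam,name):
    c=robot.read_camera(cam); cv2.imwrite(f'pics/{name}.png',c['frame'][:,:,::-1])
    np.savez(f'pics/{name}.npz',**{k:np.array(v) for k,v in c.items()}); return c
def load(name): return np.load(f'pics/{name}.npz')
def f(c): return 240/np.tan(np.radians(float(c['vertical_fov']))/2)
def back(c,u,v,z):
    d=c['R'].T@np.array([(u-c['cx'])/f(c),(v-c['cy'])/f(c),1]); o=-c['R'].T@c['t']
    return o+d*(z-o[2])/d[2]
def proj(c,X):
    p=c['R']@np.array(X)+c['t']; return p[:2]/p[2]*f(c)+[c['cx'],c['cy']]
E
python3 - <<'E'
from h import *
for n in('scene','top'):
    c=shot(n,n+'0'); print(n,f(c),-c['R'].T@c['t'],c['R'][2], {k:v for k,v in c.items() if k not in('frame','R','t')})
print(robot.tips_ahead,robot.read_state())
E
```

```text
scene 620.5600909406851 [1.10460197 0.77928692 0.74396076] [-0.43213408 -0.69869677 -0.57016047] {'vertical_fov': 42.28769720425282, 'cx': 333.6220536318156, 'cy': 241.0676382349565}
top 489.22161840885735 [ 0.48747171 -0.02320941  0.88036994] [ 0.12687612  0.01011764 -0.99186697] {'vertical_fov': 52.262848613771006, 'cx': 320.2069376110233, 'cy': 240.17357890557983}
0.025 {'t': 0.1, 'q': array([-1.31840710e+00,  1.31069205e-01,  1.48918182e+00, -7.13541730e-06,
        1.52298853e+00, -8.54153173e-02]), 'dq': array([ 9.84412040e-04, -3.50195667e-04, -3.21047903e-03, -2.48441291e-04,
       -8.40934167e-05,  2.95288037e-04]), 'joint_torque': array([ 9.71280097e-04, -5.61340928e+01, -4.93096483e+01,  7.69549864e-02,
        2.91823118e-02, -2.83700359e-05]), 'tool_pos': array([ 0.1987414 , -0.56562756,  0.24269584]), 'orientation': array([-3.09527011e+00, -5.27827562e-01,  2.26763681e-04]), 'force': array([-0.24048681, -0.01889502,  0.25788491]), 'wrist_torque': array([ 0.00024813,  0.02711069, -0.04274608]), 'gripper_force': 0.0, 'opening': 0.09307285913476449}
```

View pics/scene0.png

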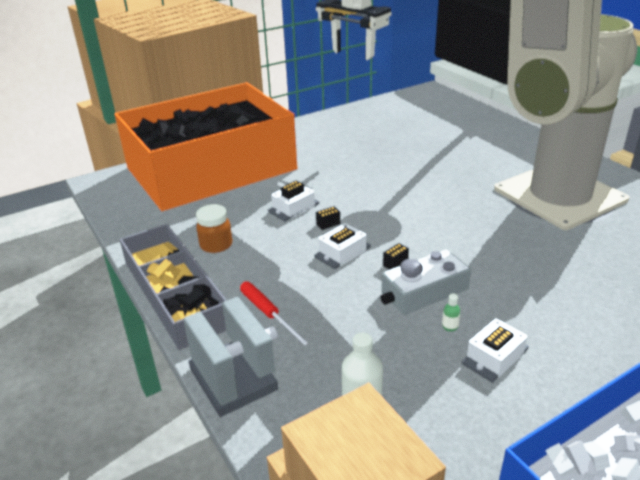

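View pics/top0.png

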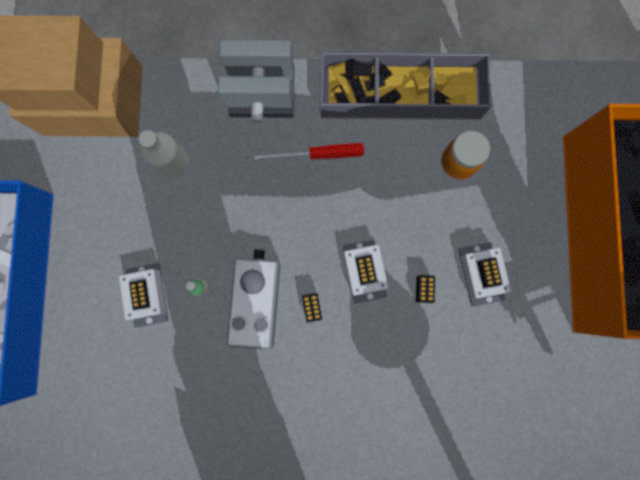

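The scene view shows the nests at (293,197), (342,242) and (498,343), and the dome at (411,268). In the top view they are at (490,272), (367,268), (140,293) and (252,281). The far nest looks proud, so I'll enlarge to check.

```bash
python3 - <<'E'
from h import *
s=cv2.imread('pics/scene0.png');t=cv2.imread('pics/top0.png')
def cr(i,u,v,w=33,h=37): return cv2.resize(i[v-h:v+h,u-w:u+w],(266,298),interpolation=cv2.INTER_CUBIC)
m=np.vstack([np.hstack([cr(s,293,197),cr(s,342,242),cr(s,498,345)]),np.hstack([cr(t,487,273),cr(t,366,270),cr(t,140,295)])])
cv2.imwrite('pics/m1.png',m)
E
```

```text
(no output)
```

View pics/m1.png

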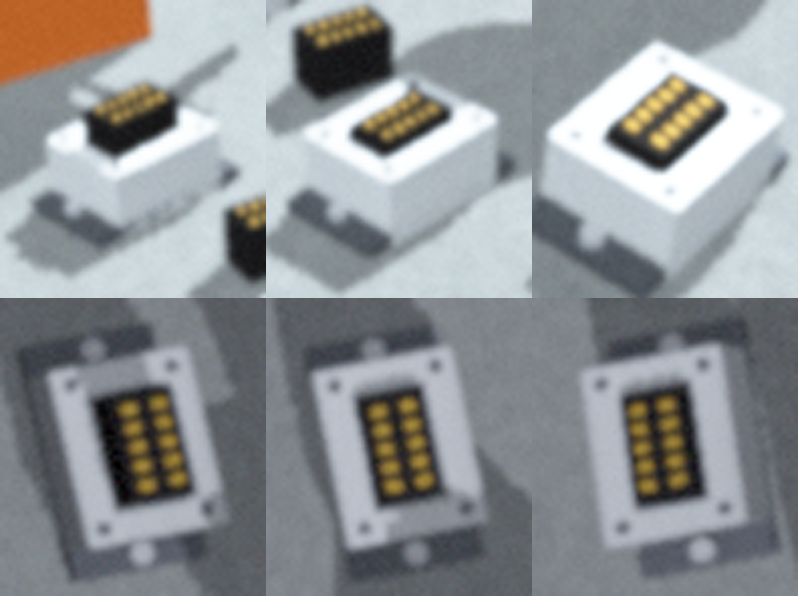

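```bash
python3 - <<'E'
from h import *
s=load('scene0');t=load('top0')
k=266/66
px=lambda x,y:(454+x/k,236+(y-298)/k)
H=[px(*p) for p in [(70,385),(172,366),(104,528),(209,508)]]
W=[back(t,*p,.04)[:2] for p in H]; c=np.mean(W,0); d=W[0]-W[2]+W[1]-W[3]
print('nest',c,np.degrees(np.arctan2(d[1],d[0])))
a=np.mean([back(t,*px(*p),.06)[:2] for p in [(128,410),(159,402),(147,486),(177,479)]],0);print('housing top',a)
for z in(.058,.06,.062):print(proj(s,[*c,z]), )
print('dome',back(t,252,281,.075),back(s,411,268,.075))
for n,u,v in(('scene0',411,268),('top0',252,281)):
    i=cv2.imread(f'pics/{n}.png')[v-30:v+30,u-40:u+40]; cv2.imwrite(f'pics/d{n}.png',cv2.resize(i,None,fx=5,fy=5,interpolation=2))
cv2.imwrite('pics/d.png',np.vstack([cv2.imread(f'pics/d{n}.png') for n in('scene0','top0')]))
E
```

```text
nest [ 0.54225412 -0.30339982] 12.369117814512501
housing top [ 0.54196488 -0.30256606]
[291.54620803 183.97893406]
[291.494344  183.1984532]
[291.44239478 182.4166902 ]
dome [0.521409   0.09621175 0.075     ] [0.52895425 0.1070552  0.075     ]
```

View pics/d.png

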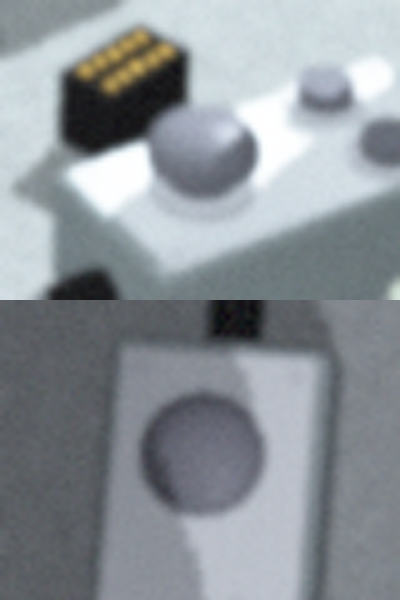

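The dome centre is at (411.6,268) in the scene view and (252.4,281.8) in the top view. The proud nest is the far right one in the top view.

```bash
cat >> h.py <<'E'
from scipy.spatial.transform import Rotation as Ro
def rel(X):
    s=robot.read_state(); r=Ro.from_rotvec(s['orientation']); m=r.as_matrix()
    print('t',s['t'],'tcp',s['tool_pos'].round(4),'F',s['force'].round(2),'y-axis deg',np.degrees(np.arctan2(m[1,1],m[0,1])).round(2),'z',m[:,2].round(3),'open',s['opening'])
    print('delta cm',(m.T@(np.array(X)-s['tool_pos'])*100).round(2))
E
python3 - <<'E'
from h import *
s=load('scene0');t=load('top0')
P=lambda c:f(c)*0+np.hstack([np.diag([f(c),f(c),1])@np.eye(3)]) 
def tri(a,b):
    M=[]
    for c,p in((s,a),(t,b)):
        K=np.array([[f(c),0,c['cx']],[0,f(c),c['cy']],[0,0,1]]); M.append(K@np.c_[c['R'],c['t']])
    X=cv2.triangulatePoints(M[0],M[1],np.array(a,float),np.array(b,float)).ravel(); return X[:3]/X[3]
print('dome',tri((411.6,268),(252.4,281.8)),[back(t,252.4,281.8,z) for z in(.07,)],[back(s,411.6,268,z) for z in(.07,)])
print('housing',tri((292.5,185.3),(492,272.2)))
rel([.542,-.303,.14])
E
```

```text
dome [0.51992163 0.09743446 0.06508315] [array([0.52030911, 0.09624932, 0.07      ])] [array([0.52376629, 0.10262728, 0.07      ])]
housing [ 0.54107441 -0.30364918  0.05437239]
t 0.1 tcp [ 0.1987 -0.5656  0.2427] F [-0.24 -0.02  0.26] y-axis deg -70.65 z [-0.     0.002 -1.   ] open 0.09307285913476449
delta cm [ 41.09 -13.39  10.3 ]
```

Emit:
{"method": "apply_moves", "body": {"delta_pos": [[4.1,-1.34,0],[4.1,-1.34,0],[4.1,-1.34,0],[4.1,-1.34,0],[4.1,-1.34,0],[4.1,-1.34,0],[4.1,-1.34,0],[4.1,-1.34,0]], "twist": [0,0,0,0,0,0,0,0], "gripper": 0, "squeeze": 10}}

```text
t: 1.1
tool_pos: [0.4736, -0.3551, 0.2431]
orientation: [-3.096, -0.528, 0.001]
force: [0.1, -1.1, 0.5]
opening: 0.0174
gripper_force: 0.0
```

Emit:
{"method": "apply_moves", "body": {"delta_pos": [[4.1,-1.34,0],[4.1,-1.34,0],[0,0,2],[0,0,2],[0,0,2],[0,0,2],[0,0,2],[0,0,0]], "twist": [0,0,0,0,0,0,0,0]}}

```text
t: 2.1
tool_pos: [0.5398, -0.3032, 0.1409]
orientation: [-3.094, -0.527, 0.005]
force: [-0.4, -0.4, -0.2]
opening: 0.0004
gripper_force: 0.0
```

Emit:
{"method": "apply_moves", "body": {"delta_pos": [[0,0,0],[0,0,0],[0,0,0],[0,0,0],[0,0,0],[0,0,0],[0,0,0],[0,0,0]], "twist": [-0.182,-0.182,-0.182,-0.182,-0.182,-0.182,-0.182,-0.175]}}

```text
t: 3.1
tool_pos: [0.5419, -0.3042, 0.1449]
orientation: [1.961, 2.452, 0.0]
force: [0.0, 0.5, 0.6]
opening: 0.0005
gripper_force: 0.0
```

```bash
python3 - <<'E'
from h import *
rel([.542,-.303,.071]); shot('top','top1')
c=shot('scene','scene1')
i=cv2.imread('pics/scene1.png')[125:245,210:370]; cv2.imwrite('pics/s1.png',cv2.resize(i,None,fx=5,fy=5,interpolation=2))
E
```

```text
t 3.1 tcp [ 0.5419 -0.3042  0.1449] F [0.  0.5 0.6] y-axis deg 12.71 z [ 0.002 -0.001 -1.   ] open 0.0005291846733730523
delta cm [0.13 0.03 7.39]
```

View pics/s1.png

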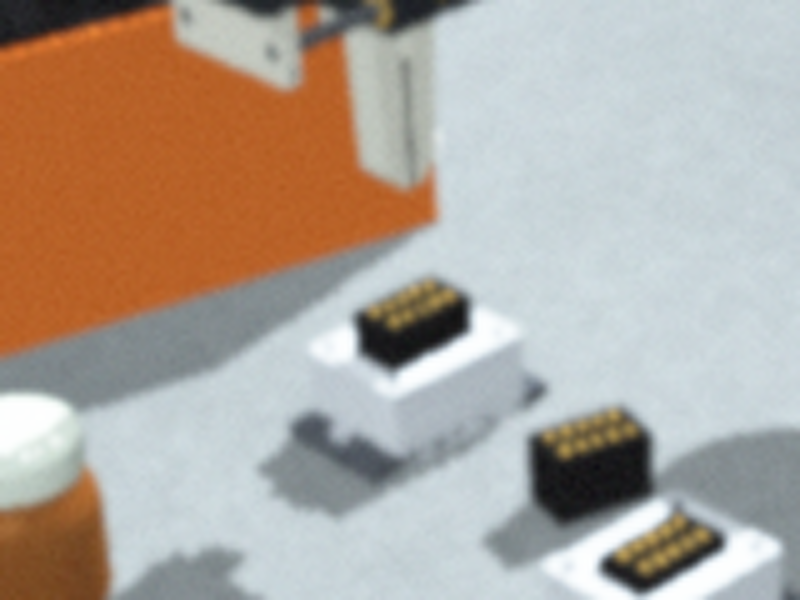

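Closed fingertips hang directly above the proud housing (tip at crop (405,185), housing top at (412,300)). Descending.

Emit:
{"method": "apply_moves", "body": {"delta_pos": [[0.1,0,1.2],[0,0,1.2],[0,0,1.2],[0,0,1.0],[0,0,0.5],[0,0,0.2],[0,0,0],[0,0,0]], "twist": [0,0,0,0,0,0,0,0]}}

```text
t: 4.2
tool_pos: [0.5414, -0.303, 0.0912]
orientation: [1.968, 2.447, 0.0]
force: [-0.2, 0.7, 0.2]
opening: 0.0009
gripper_force: 0.0
```

Emit:
{"method": "apply_moves", "body": {"delta_pos": [[0,0,0.2],[0,0,0.2],[0,0,0.2],[0,0,0.2],[0,0,0.15],[0,0,0.15],[0,0,0.15],[0,0,0]], "twist": [0,0,0,0,0,0,0,0]}}

```text
t: 5.2
tool_pos: [0.541, -0.3028, 0.0779]
orientation: [-1.969, -2.448, -0.0]
force: [-0.5, 0.3, 2.9]
opening: 0.0004
gripper_force: 0.9
```

Emit:
{"method": "apply_moves", "body": {"delta_pos": [[0,0,0.15],[0,0,0.15],[0,0,0.15],[0,0,0.1],[0,0,0.1],[0,0,0.05],[0,0,0],[0,0,0]], "twist": [0,0,0,0,0,0,0,0]}}

```text
t: 6.2
tool_pos: [0.5411, -0.3028, 0.0713]
orientation: [1.969, 2.448, -0.0]
force: [-1.7, 0.8, 3.7]
opening: 0.0002
gripper_force: 2.5
```

Emit:
{"method": "apply_moves", "body": {"delta_pos": [[0,0,0.05],[0,0,0.05],[0,0,0],[0,0,0]], "twist": [0,0,0,0]}}

```text
t: 6.7
tool_pos: [0.5412, -0.3029, 0.0712]
orientation: [1.969, 2.448, -0.0]
force: [-5.1, 3.9, 11.6]
opening: 0.0009
gripper_force: 5.9
```

Firm stop: the force jumped to about 12 N at a tip height of 46 mm. Rising straight up, then computing the dome move.

Emit:
{"method": "apply_moves", "body": {"delta_pos": [[0,0,-0.3],[0,0,-1],[0,0,-1.5],[0,0,-2],[0,0,-2],[0,0,-1],[0,0,0],[0,0,0]], "twist": [0,0,0,0,0,0,0,0]}}

```text
t: 7.7
tool_pos: [0.5407, -0.3025, 0.1473]
orientation: [-1.968, -2.447, 0.0]
force: [-0.5, -0.1, -0.1]
opening: 0.0009
gripper_force: 0.0
```

```bash
python3 - <<'E'
from h import *
rel([.520,.097,.105])
c=shot('scene','scene2')
i=cv2.imread('pics/scene2.png')[125:245,210:370]; cv2.imwrite('pics/s2.png',cv2.resize(i,None,fx=5,fy=5,interpolation=2))
E
```

```text
t 7.7 tcp [ 0.5407 -0.3025  0.1473] F [-0.47 -0.06 -0.12] y-axis deg 12.38 z [-0.001  0.001 -1.   ] open 0.0008606767379665575
delta cm [39.47  6.55  4.26]
```

View pics/s2.png

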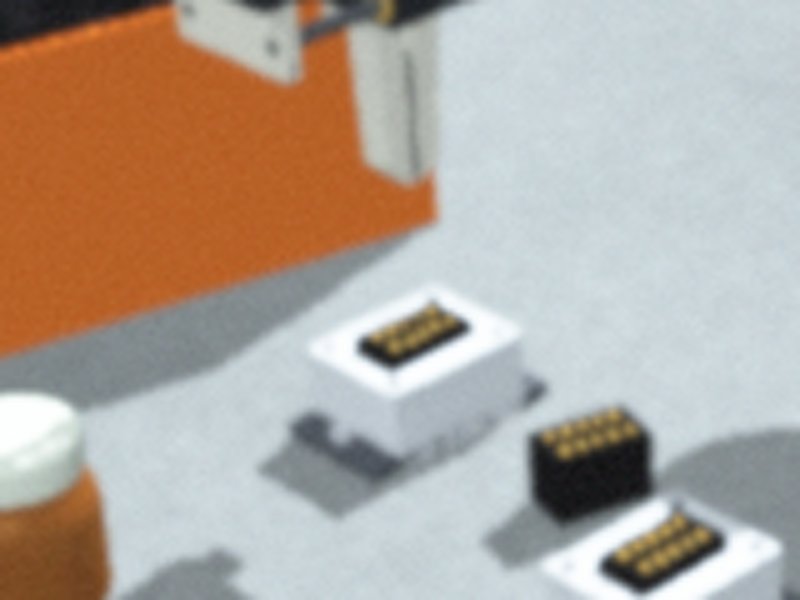

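The housing at crop (413,335) now stands as low as its neighbour. On to the dome.

Emit:
{"method": "apply_moves", "body": {"delta_pos": [[3.0,0.5,0],[4,0.66,0],[4,0.66,0],[4,0.66,0],[4,0.66,0],[4,0.66,0],[4,0.66,0],[4,0.66,0]], "twist": [0,0,0,0,0,0,0,0]}}

```text
t: 8.75
tool_pos: [0.5239, 0.0123, 0.1473]
orientation: [-1.968, -2.447, 0.001]
force: [-0.2, -0.5, -0.3]
opening: 0.0004
gripper_force: 0.0
```

Emit:
{"method": "apply_moves", "body": {"delta_pos": [[4,0.66,0],[3,0.5,0],[1.5,0.27,0],[0,0,0],[0,0,0]], "twist": [0,0,0,0,0]}}

```text
t: 9.38
tool_pos: [0.5204, 0.0961, 0.1479]
orientation: [-1.97, -2.447, 0.001]
force: [0.1, 0.8, 0.9]
opening: 0.0
gripper_force: 0.0
```

```bash
python3 - <<'E'
from h import *
rel([.520,.097,.105])
c=shot('scene','scene3')
i=cv2.imread('pics/scene3.png')[185:305,330:490]; cv2.imwrite('pics/s3.png',cv2.resize(i,None,fx=5,fy=5,interpolation=2))
E
```

```text
t 9.375 tcp [0.5204 0.0961 0.1479] F [0.1  0.84 0.87] y-axis deg 12.35 z [-0.    -0.001 -1.   ] open 7.285495639021682e-07
delta cm [ 0.1  -0.02  4.29]
```

View pics/s3.png

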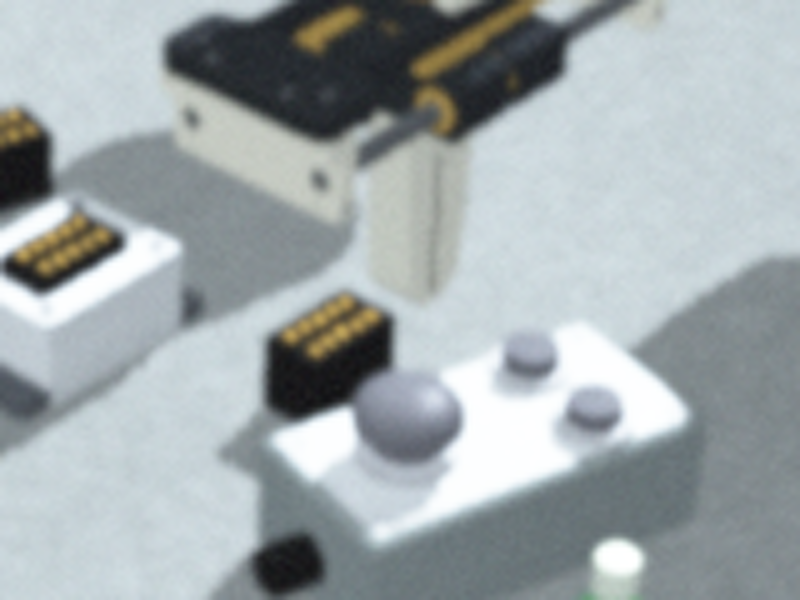

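The fingertips (crop (420,290)) are above the dome (408,415), clear of the small buttons. Pressing.

Emit:
{"method": "apply_moves", "body": {"delta_pos": [[0,0,1],[0,0,1.2],[0,0,1],[0,0,0.6],[0,0,0.3],[0,0,0.2],[0,0,0.2],[0,0,0]], "twist": [0,0,0,0,0,0,0,0]}}

```text
t: 10.42
tool_pos: [0.5206, 0.0971, 0.1034]
orientation: [1.969, 2.448, 0.001]
force: [-1.2, 0.2, 1.7]
opening: 0.0006
gripper_force: 1.0
```

Emit:
{"method": "apply_moves", "body": {"delta_pos": [[0,0,0.15],[0,0,0.15],[0,0,0.1],[0,0,0.05],[0,0,0],[0,0,0]], "twist": [0,0,0,0,0,0]}}

```text
t: 11.18
tool_pos: [0.5206, 0.0971, 0.0988]
orientation: [1.969, 2.448, 0.001]
force: [-0.5, -0.0, 4.6]
opening: 0.0006
gripper_force: 1.9
```

Emit:
{"method": "apply_moves", "body": {"delta_pos": [[0,0,0.1],[0,0,0.05],[0,0,0.05],[0,0,0]], "twist": [0,0,0,0]}}

```text
t: 11.68
tool_pos: [0.5207, 0.0971, 0.0979]
orientation: [1.969, 2.448, 0.001]
force: [-5.4, -0.3, 14.1]
opening: 0.0004
gripper_force: 6.9
```

The button is fully down, with a firm stop at 14 N. Rising.

Emit:
{"method": "apply_moves", "body": {"delta_pos": [[0,0,-0.4],[0,0,-0.8],[0,0,-1.5],[0,0,-2],[0,0,-2],[0,0,-2],[0,0,0],[0,0,0]], "twist": [0,0,0,0,0,0,0,0]}}

```text
t: 12.68
tool_pos: [0.52, 0.097, 0.1831]
orientation: [-1.969, -2.448, 0.001]
force: [-0.2, -0.7, -1.0]
opening: 0.0004
gripper_force: 0.0
```

```bash
python3 - <<'E'
from h import *
rel([.520,.097,.105]); shot('scene','scene4')
E
```

```text
t 12.675 tcp [0.52   0.097  0.1831] F [-0.23 -0.74 -0.97] y-axis deg 12.38 z [-0.001 -0.    -1.   ] open 0.00044783192475354716
delta cm [-0.    0.    7.81]
```

View pics/scene4.png

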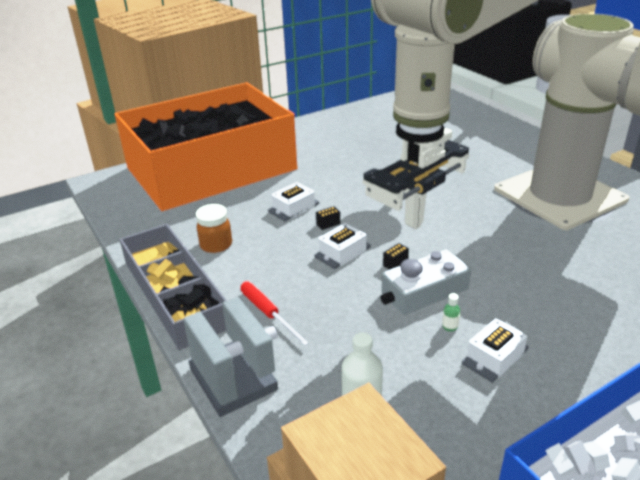

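The housing at (292,191) is home, the dome at (411,268) is back up, and everything else is where it was.

```bash
python3 -c "
from plant import robot
print(robot.close_job())"
```

```text
the job is handed in; nothing more can be done
None
```

The proud housing was pushed fully home, then the large domed button was pressed right down and sprang back; nothing else was touched and the job is handed in.

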